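# Show the long objective to the inspection camera

## Robot

A 6-joint arm with a two-finger parallel gripper is mounted at the origin on the work surface. World frame = base frame: x ahead of the robot, y to its left, z up, the work surface at z = 0. Lengths are in m, angles in rad, forces in N, time in s.
With the tool pointing down it reaches from about 0.3 to 0.85 m from the base axis. Payload 5.4 kg.
Tool frame: the origin (TCP) lies on the centre line of the jaws, within the pads' length; the fingertips stand 17 mm ahead of it and the grasp point (between the pads) lies 2 mm behind it (robot.tips_ahead is the z of the fingertips in the tool frame, in m); z points along the fingers, y is the direction in which the jaws open and shut (so a half turn about z gives the same grasp; the last joint's range is limited). The gripper opens to 85 mm and grips with 20 to 120 N. Pads are 22 mm wide; open, the fingers measure 114 mm over their backs; the gripper's body (76 mm by 85 mm) begins 54 mm behind the grasp point. The pads swing forward as they close: fully open they stand 13 mm farther back than shut.
Start: joints at [1.095, 0.158, 1.597, -0, 1.386, -0.21], TCP at [0.151, 0.555, 0.248] pointing down, gripper open.
Joint ranges: [-2.91, 2.91], [-0.94, 2.29], [0.18, 2.7], [-1.29, 4.43], [0.17, 2.64], [-3, 3]. Speed limits (rad/s): [2.57, 2.57, 3.14, 3.14, 3.14, 3.14].

## Interface

Orientations are given as a unit quaternion [w, x, y, z].
In Python, from rig import readout, optics, ticket, robot gives the robot as it stands.
- The arm moves only by the shell command python3 -m inch 'ROWS'. ROWS is JSON, a list of rows, each an object of numbers: "tx", "ty", "tz": the shift along the tool's x, y, z in units of 50 mm (1.0 is 50 mm); "wx", "wy", "wz": the turn, a rotation vector about the tool's x, y, z in units of 5 degrees (1.0 is 5 degrees); "hand": the finger opening in mm, from 0 to 85.4. A call has 1 to 20 rows; each row is the pose to reach, as a shift and turn from the pose commanded when the call began, along the tool's axes at that moment; what a row does not reach only later rows make up. A row lasts 1/10 s, in which the tool goes at most 50 mm and 8.59 degrees, less where a joint would pass 70% of its speed; a pose out of reach is approached as far as the arm can. A call with a gripper value outside its range is refused whole. The fingers move at their own pace and stop on an object; the grip force is fixed at half the most. Time passes only in rows, so rows that repeat a pose let the fingers close. It gives the time, the measured TCP pose, the force and the opening at its end, in the units of the state.
- readout.sense(): the state, without advancing time (a new reading comes with each control period).
- optics.camera(name): name is "side" or "top"; returns the picture (480x640x3 uint8, blue, green, red); there is no depth.
- optics.calibration(name): a dict with "mtx" (3x3 intrinsics, pixels), "R" (3x3) and "t" (3): a world point X has camera coordinates R X + t. Camera axes: x right, y down, z forward; pixel columns grow to the right and rows downward; lengths in m; the calibration is good to about 2 mm. A picture is of the moment at which its call begins. calibration takes no time and is no camera call.
- ticket.job_done(): hands the job in, once; it reports no verdict.
The state is a dict: "time_s": time; "joint_positions": joint angles; "joint_velocities": joint speeds; "joint_efforts": joint torques, N m; "eef_pos": TCP position; "tool_rot": TCP orientation; "ft_force": force on the tool from outside, world axes, zero at the start; "ft_torque": the same for the moment, N m; "opening": finger opening in m.
Only numpy, scipy, OpenCV 4.12 (cv2) and the standard library are available. Lean on these libraries where they do the work, as an engineer would, in place of code of your own. Each camera call takes 0.05 s, during which the arm holds its last target.

## Task

Take the longest of the three microscope objectives out of its seat in the rack, turn it so that its front lens looks straight into the tilted inspection camera, centred in the camera's view with the lens about 50 mm in front of the ring light, and finish while still holding it there, steady in the air. Do not let it knock against the camera or the bench, do not shift the camera, and leave the other two objectives in their seats and everything else where it stands.

Things in the scene. Friction and masses are not known exactly. Their poses are not given: they have to be found in the camera images.
- objective_long: long objective, 72 mm, 0.2 kg, nose down in any one of the rack's seats. Origin: centre of its front lens; +z along its axis to the thread (up in the rack). Round: nose 22 mm diameter (12 at the lens) for z 0 to 24 mm; barrel 31 mm, z 24 to 66 (black knurled ring 32 mm, z 28 to 36); thread 25 mm, z 66 to 72. The shoulder at z = 24 rests on the rack: 48 mm stand above it. Grip the barrel
- objective_long_thread (a point): centre of the rear (thread) end of the long objective, 72 mm from its front lens
- objective_mid: a shorter objective of the same look, 31 mm diameter, 32 mm of it stand above the rack; origin at its front lens, 24 mm below the rack's top; stays in its seat
- objective_short: the shortest objective, same look, 31 mm diameter, 20 mm of it stand above the rack; origin at its front lens, 24 mm below the rack's top; stays in its seat
- rack: fixed black rack block, 64 mm (x) by 216 mm (y) by 34 mm high; origin at the centre of its underside; three upright seats, bores 25 mm in diameter and 29 mm deep, in a row along its y axis at y = -70, 0 and +70 mm; the objectives sit in them with 1.5 mm of play all round
- camera_stand: fixed stand of the inspection camera. Base plate 12 mm thick, x -55 to 55, y -75 to 45 mm; origin on the bench below the camera's tilt pivot. Steel column 22 mm diameter, 188 mm high, at x = 0, y = -56 mm; on it, 120 mm up, a clamp block (34 by 34 by 36 mm) carries the camera head from the side
- camera_head: camera head, tilted to look up towards the robot's side, 0.6 to 0.9 rad above level. Origin: its tilt pivot, 120 mm above the stand's origin. It looks along its own -x: white box 44 mm square, x -2 to 54 mm; lens tube 32 mm; ring light 60 mm diameter, x -46 to -59 mm (front face). Held by friction only: do not push it
- camera_lens (a point): centre of the ring light's front face, on the viewing axis (x = -59 mm of the head; same axes as the head). The objective's front lens belongs 50 mm before it, at x = -109 mm, y = z = 0 of the head, the objective's +z along the head's -x
- cleaner_bottle: small amber bottle of lens cleaner, 34 mm diameter, 75 mm high; origin under its centre; bystander
- objective_can: empty storage can with black lid, 51 mm diameter, 74 mm high; origin under its centre; bystander
- culture_dish: covered culture dish, 57 mm diameter, 14 mm high; origin under its centre; bystander
- stage_frame: flat black stage insert frame with two windows, 160 by 110 by 6 mm (9 mm at its clips); origin under its centre; bystander
- air_blower: black rubber air blower standing nozzle up, 54 mm diameter, 115 mm high; origin under its centre; bystander
- tissue_box: white card box of lens tissue, 120 (x) by 70 (y) by 50 mm high, a sheet sticking out to 75 mm; origin under its centre; bystander

How it is judged:
On the way:
1. the long objective is drawn up out of its seat, gripped and clear of the rack (contact force between the fingers and objective_long above 0.5 N and contact force between objective_long and rack below 0.05 N and z of objective_long in the frame of rack above 0.042 m), for 0.1 s.
At the end, for the whole second after the job is handed in: Held still by the fingers alone: front lens over 120 mm above the bench, 25 to 75 mm before the ring light, within 15 mm of the camera axis each way, facing it within 12 degrees; camera shifted under 6 mm, other objectives seated (within 8 mm), bystanders within 15 mm of their places (x of objective_long in the frame of camera_head between -0.134 and -0.084 m and y of objective_long in the frame of camera_head between -0.015 and 0.015 m and z of objective_long in the frame of camera_head between -0.015 and 0.015 m and x of objective_long_thread in the frame of camera_head below -0.15 m and angle between the z axis of objective_long and the x axis of camera_head, either way round below 0.21 rad and height (world z) of objective_long above 0.12 m and contact force between the fingers and objective_long above 1 N and contact force between objective_long and rack below 0.05 N and contact force between objective_long and camera_stand below 0.05 N and contact force between objective_long and objective_mid below 0.05 N and contact force between objective_long and objective_short below 0.05 N and contact force between objective_long and cleaner_bottle below 0.05 N and contact force between objective_long and objective_can below 0.05 N and contact force between objective_long and culture_dish below 0.05 N and contact force between objective_long and stage_frame below 0.05 N and contact force between objective_long and air_blower below 0.05 N and contact force between objective_long and tissue_box below 0.05 N and linear speed of objective_long below 0.02 m/s and angular speed of objective_long below 0.15 rad/s and distance of camera_lens from where it was at the start of the episode below 0.006 m and distance of each of objective_mid, objective_short from where it was at the start of the episode below 0.008 m and distance of each of cleaner_bottle, objective_can, culture_dish, stage_frame, air_blower, tissue_box from where it was at the start of the episode below 0.015 m); the arm keeps its last pose, push and grip.
It fails at once if the long objective knocks against the camera or its stand (contact force between objective_long and camera_stand above 0.5 N).
It fails at once if the long objective comes down on the bench beside the rack (height (world z) of objective_long below 0.025 m and (x of objective_long in the frame of rack above 0.034 m or x of objective_long in the frame of rack below -0.034 m or y of objective_long in the frame of rack above 0.11 m or y of objective_long in the frame of rack below -0.11 m)).
It fails at once if the camera is pushed out of its place or tilt (distance of camera_lens from where it was at the start of the episode above 0.006 m).
It fails at once if another objective is pulled or pushed out of its seat (distance of any of objective_mid, objective_short from where it was at the start of the episode above 0.008 m).
It fails at once if something else on the bench is moved (distance of any of cleaner_bottle, objective_can, culture_dish, stage_frame, air_blower, tissue_box from where it was at the start of the episode above 0.015 m).
It also fails if it takes over 38 s, if anything falls off the work surface, if the arm or the gripper's body presses on something with over 40 N, if the wrist force passes 120 N, or if a joint passes its speed limit or range.

## Working session

There is one attempt and no reset: what is moved stays moved. The work goes in short steps, Python scripts to look and compute and a shell command to move; the robot and the scene stay as the last step left them, time stands still between calls to the robot, and variables do not carry over. Pictures are saved under pics/ and viewed, and the job is handed in when it is done.

```bash
ls; mkdir -p pics
python3 - <<'E'
from rig import readout, optics, ticket, robot
import cv2
print(readout.sense())
print([a for a in dir(robot) if a[0]!='_'])
for n in("side","top"):
    cv2.imwrite(f"pics/{n}0.png",optics.camera(n)); print(n,optics.calibration(n))
E
```

```text
pics
{'time_s': 0.0, 'joint_positions': array([ 1.09489972e+00,  1.59066145e-01,  1.59826496e+00, -9.50429120e-06,
        1.38621287e+00, -2.10108338e-01]), 'joint_velocities': array([ 9.71704135e-04, -1.38643003e-03,  2.72395700e-05,  1.30754868e-04,
       -1.66786573e-03, -5.37567747e-05]), 'joint_efforts': array([-2.50579260e-04, -3.96000409e+01, -3.31433094e+01, -1.86107636e-04,
        8.37535830e-03, -2.20615709e-05]), 'eef_pos': array([0.15078811, 0.55426862, 0.24729089]), 'tool_rot': array([-3.23730617e-04,  1.32502375e-01,  9.91182208e-01, -9.20394601e-04]), 'ft_force': array([-0.68191468, -0.09159236, -0.13528898]), 'ft_torque': array([-0.04424793, -0.01329035, -0.04618619]), 'opening': 0.08547922536788566}
['IKError', 'tips_ahead']
side {'mtx': array([[610.81574455,   0.        , 318.29299147],
       [  0.        , 610.81574455, 242.0969003 ],
       [  0.        ,   0.        ,   1.        ]]), 'R': array([[-0.97867619, -0.2041812 , -0.02242653],
       [-0.08880439,  0.51903024, -0.85013022],
       [ 0.18522066, -0.83001063, -0.52609472]]), 't': array([0.53281944, 0.17457626, 1.22300566])}
top {'mtx': array([[436.13558739,   0.        , 316.92912372],
       [  0.        , 436.13558739, 238.3443637 ],
       [  0.        ,   0.        ,   1.        ]]), 'R': array([[-0.00733611, -0.99996908,  0.00283253],
       [-0.99882123,  0.00719171, -0.04800448],
       [ 0.04798262, -0.00318136, -0.9988431 ]]), 't': array([-0.06362919,  0.5626992 ,  1.00070572])}
```

View pics/side0.png

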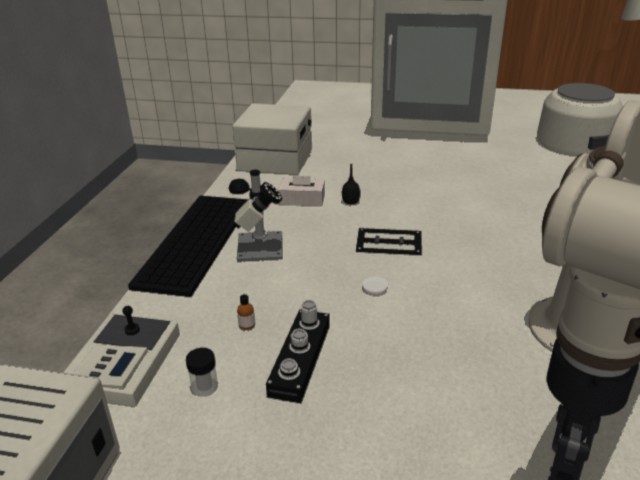

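View pics/top0.png

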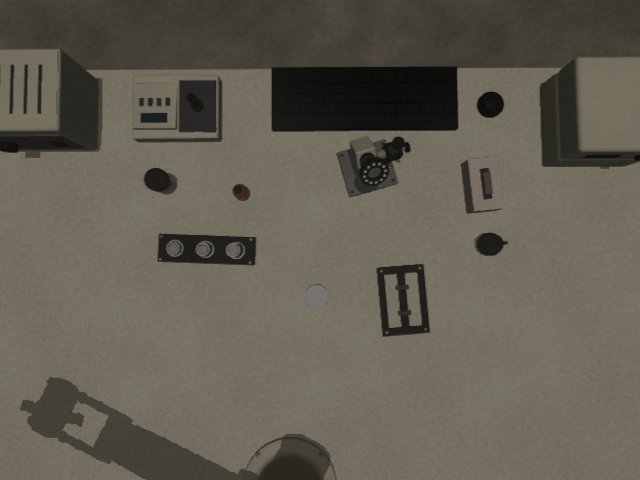

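The side view shows the rack, with the tallest objective at about (309,313); in the top view it is the right-hand one at about (235,250). The camera head is at about (255,205) in side and (372,165) in top. I'll zoom in.

Run:
```python
import cv2,numpy as np
s=cv2.imread('pics/side0.png');t=cv2.imread('pics/top0.png')
def crop(i,x,y,w,h,k): return cv2.resize(i[y:y+h,x:x+w],None,fx=k,fy=k,interpolation=cv2.INTER_CUBIC)
def br(i): return np.clip(i.astype(float)*1.6,0,255).astype('uint8')
cv2.imwrite('pics/c1.png',np.hstack([crop(s,220,160,80,110,5),crop(s,255,290,80,110,5)]))
cv2.imwrite('pics/c2.png',br(np.vstack([crop(t,325,125,100,75,7)[:, :700]])))
cv2.imwrite('pics/c3.png',br(crop(t,150,225,115,50,6)))
```

```text
(no output)
```

View pics/c1.png

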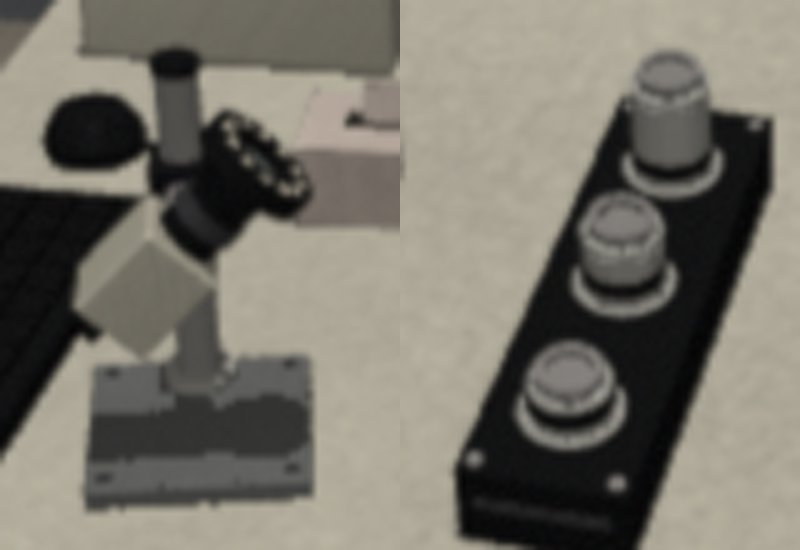

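View pics/c2.png

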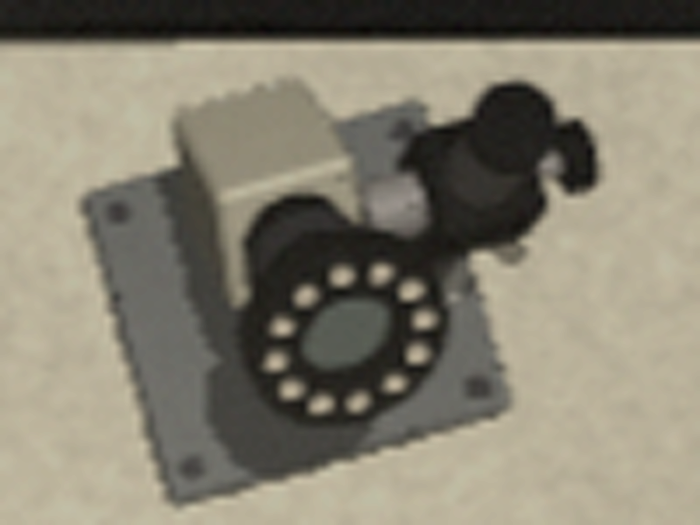

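View pics/c3.png

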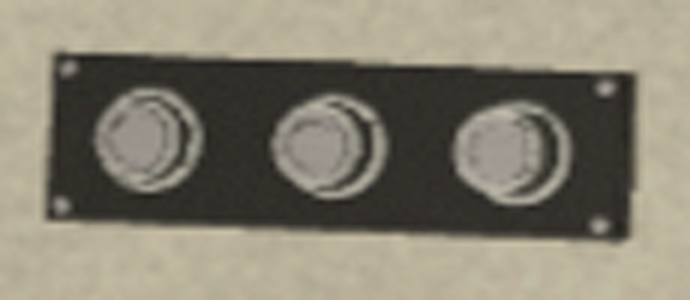

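The long objective is in the rack's right-hand seat in the top view. The ring light's LED dots and the base plate's screws are clear in both views, so I'll measure from those.

```bash
cat > h.py <<'E'
import numpy as np,cv2
from rig import optics
C={n:optics.calibration(n) for n in("side","top")}
def ray(n,p):
    c=C[n];d=c['R'].T@np.linalg.solve(c['mtx'],[p[0],p[1],1.]);o=-c['R'].T@c['t'];return o,d/np.linalg.norm(d)
def onz(n,p,z):
    o,d=ray(n,p);return o+d*(z-o[2])/d[2]
def tri(ps,pt):
    o1,a=ray('side',ps);o2,b=ray('top',pt)
    s=np.linalg.lstsq(np.c_[a,-b],o2-o1,rcond=None)[0]
    p,q=o1+s[0]*a,o2+s[1]*b;return (p+q)/2,np.linalg.norm(p-q)
def proj(n,X):
    c=C[n];v=c['mtx']@(c['R']@np.asarray(X)+c['t']);return v[:2]/v[2]
E
python3 - <<'E'
from h import *
s=cv2.imread('pics/side0.png');t=cv2.imread('pics/top0.png')
np.set_printoptions(precision=4,suppress=True)
def blobs(img,x,y,w,h,th,k=8):
    g=cv2.cvtColor(img[y:y+h,x:x+w],cv2.COLOR_BGR2GRAY);g=cv2.resize(g,None,fx=k,fy=k,interpolation=cv2.INTER_CUBIC)
    n,l,st,ce=cv2.connectedComponentsWithStats((g>th).astype('uint8'))
    return [( (ce[i]+.5)/k-.5+[x,y], st[i,4]/k/k) for i in range(1,n)]
print('top dots')
B=[b for b in blobs(t,358,160,32,28,85) if 1.5<b[1]<14]
for c,a in B: print(c,round(a,1))
print('side dots')
B=[b for b in blobs(s,262,181,21,22,100) if .5<b[1]<20]
for c,a in B: print(c,round(a,1))
print('base top')
f=lambda p,k,o:(np.array(p)+.5)/k-.5+o
T=[f(p,7,[325,125]) for p in [(118,212),(191,467),(478,387),(403,130)]]
S=[f(p,5,[220,160]) for p in [(112,372),(103,477),(292,468),(293,368)]]
# top order: (+x? far-left),(near-left),(near-right),(far-right)
for p in T: print('T',onz('top',p,.012))
for p in S: print('S',onz('side',p,.012))
E
```

```text
top dots
[357.8478 161.7537] 3.2
[378.9607 163.556 ] 3.3
[373.3779 164.0887] 3.7
[383.2392 166.1368] 4.2
[368.1621 166.7795] 3.3
[385.034  170.2794] 3.4
[364.9034 171.3529] 3.1
[384.0988 175.1912] 3.7
[363.9254 176.3107] 3.2
[380.9171 179.3803] 3.0
[366.055  180.2923] 3.4
[375.68   182.0809] 2.9
[370.4052 182.3708] 3.7
[387.7391 186.9246] 4.4
side dots
[265.222  184.7134] 1.8
[266.1506 187.8068] 1.4
[269.0548 191.6492] 0.8
[279.0422 193.6503] 0.6
[278.9822 197.3809] 1.5
[276.8236 197.4795] 1.8
[281.7261 201.5679] 3.2
base top
T [ 0.7584 -0.1268  0.012 ]
T [ 0.672  -0.1503  0.012 ]
T [ 0.6984 -0.2468  0.012 ]
T [ 0.7857 -0.2229  0.012 ]
S [ 0.7877 -0.2214  0.012 ]
S [ 0.7617 -0.1268  0.012 ]
S [ 0.6743 -0.15    0.012 ]
S [ 0.698  -0.2406  0.012 ]
```

Run:
```python
from h import *
np.set_printoptions(precision=4,suppress=True)
s=cv2.imread('pics/side0.png');t=cv2.imread('pics/top0.png')
g=cv2.cvtColor(t[225:275,150:265],cv2.COLOR_BGR2GRAY)
m=cv2.morphologyEx((g<60).astype('uint8'),cv2.MORPH_CLOSE,np.ones((3,3)))
c=max(cv2.findContours(m,0,2)[0],key=cv2.contourArea)
r=cv2.minAreaRect(c);bx=cv2.boxPoints(r)+[150,225];print(r,bx)
W=[onz('top',p,.034) for p in bx];print(np.array(W),np.linalg.norm(W[0]-W[1]),np.linalg.norm(W[1]-W[2]))
ctr=np.mean(W,0);print('rack ctr',ctr)
f=lambda p,k,o:(np.array(p)+.5)/k-.5+o
# washer ring of seat (at z .034) top, thread tops
print('seats', [onz('top',f(p,6,[150,225]),.034) for p in [(150,140),(332,148),(516,153)]])
print('seats side',[onz('side',f(p,5,[255,290]),.034) for p in [(672-400,162),(624-400,280),(571-400,408)]])
print('screws top',[onz('top',f(p,6,[150,225]),.034) for p in [(68,67),(62,206),(600,226),(606,88)]])
print('thread tri',tri(f((669-400,72),5,[255,290]),f((490,149),6,[150,225])))
print('mid top',tri(f((621-400,220),5,[255,290]),f((310,146),6,[150,225])))
```

```text
((56.65205764770508, 23.894521713256836), (97.08159637451172, 27.869781494140625), 2.12109637260437) [[157.6288 261.0233]
 [158.6603 233.1726]
 [255.6754 236.7658]
 [254.6438 264.6164]]
[[0.5123 0.2945 0.034 ]
 [0.5756 0.2928 0.034 ]
 [0.5658 0.0719 0.034 ]
 [0.5025 0.0743 0.034 ]] 0.0633655441160291 0.22110078852312803
rack ctr [0.5391 0.1833 0.034 ]
seats [array([0.5418, 0.2562, 0.034 ]), array([0.5382, 0.1873, 0.034 ]), array([0.5358, 0.1176, 0.034 ])]
seats side [array([0.5382, 0.116 , 0.034 ]), array([0.5409, 0.1873, 0.034 ]), array([0.5439, 0.2572, 0.034 ])]
screws top [array([0.5697, 0.2876, 0.034 ]), array([0.517 , 0.2893, 0.034 ]), array([0.508 , 0.0857, 0.034 ]), array([0.5603, 0.0835, 0.034 ])]
thread tri (array([0.5368, 0.1185, 0.0807]), np.float64(0.0011022017186748019))
mid top (array([0.5395, 0.188 , 0.064 ]), np.float64(0.0023948484140091696))
```

Run:
```python
from h import *
s=cv2.imread('pics/side0.png')
c=cv2.resize(s[178:208,245:287],None,fx=18,fy=18,interpolation=cv2.INTER_CUBIC)
cv2.imwrite('pics/c4.png',np.clip(c*1.7,0,255).astype('uint8'))
```

```text
(no output)
```

View pics/c4.png

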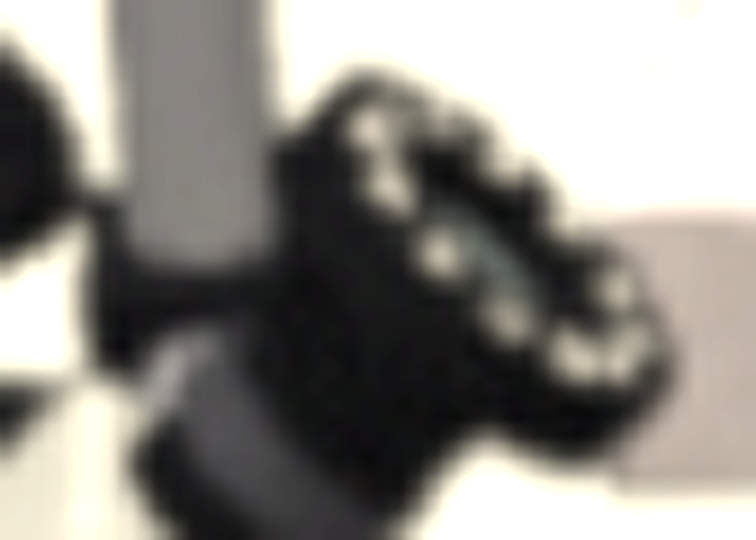

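Run:
```python
from h import *
from scipy.spatial.transform import Rotation as R
np.set_printoptions(precision=4,suppress=True)
D=np.array([[378.96,163.556],[373.378,164.089],[383.239,166.137],[368.162,166.78],[385.034,170.279],[364.903,171.353],[384.099,175.191],[363.925,176.311],[380.917,179.38],[366.055,180.292],[375.68,182.081],[370.405,182.371]])
e=cv2.fitEllipse(D.astype('float32'));print(e,D.mean(0))
L,err=tri((272.58,190.86),e[0]);print('lens',L,err)
yaw=.264;P=np.array([.7255,-.1713,.12])
v=L-P;print('v',v,np.linalg.norm(v),'tilt',np.arctan2(v[2],np.hypot(*v[:2])),'yaw',np.arctan2(-v[1],-v[0]))
# tilt from normal via dots triangulated
ps=lambda a:((a[0]+.5)/18-.5+245,(a[1]+.5)/18-.5+178)
# ellipse-of-circle test: predict dots for candidate tilt & compare the top ellipse
for t in (.6,.65,.7,.75,.8,.85,.9):
    d=np.array([-np.cos(t)*np.cos(yaw),-np.cos(t)*np.sin(yaw),np.sin(t)])
    Lp=P+.059*d
    y=np.array([-np.sin(yaw),np.cos(yaw),0]);z=np.cross(-d,y)
    q=np.array([proj('top',Lp+.0245*(np.cos(a)*y+np.sin(a)*z)) for a in np.arange(12)*np.pi/6]).astype('float32')
    print(t,Lp,proj('top',Lp),proj('side',Lp),cv2.fitEllipse(q))
```

```text
((374.54339599609375, 173.04971313476562), (17.621227264404297, 22.4282169342041), 57.6025276184082) [374.5631 173.1517]
lens [ 0.6862 -0.1833  0.1614] 0.0022180488384693155
v [-0.0393 -0.012   0.0414] 0.058349062412534104 tilt 0.7899981511827343 yaw 0.29661594775210265
0.6 [ 0.6785 -0.184   0.1533] [374.2884 177.0987] [276.559  194.1521] ((374.2715148925781, 176.9126434326172), (16.252059936523438, 24.652788162231445), 64.82626342773438)
0.65 [ 0.6802 -0.1836  0.1557] [374.213 176.056] [275.7558 193.2692] ((374.1925354003906, 175.86708068847656), (17.19235610961914, 24.726728439331055), 63.690914154052734)
0.7 [ 0.6819 -0.1831  0.158 ] [374.1153 174.9604] [274.9028 192.4214] ((374.091552734375, 174.77049255371094), (18.0898380279541, 24.79928207397461), 62.42226028442383)
0.75 [ 0.6838 -0.1826  0.1602] [373.9953 173.8148] [274.002  191.6108] ((373.96875, 173.62559509277344), (18.940807342529297, 24.87044334411621), 60.992733001708984)
0.8 [ 0.6858 -0.182   0.1623] [373.8532 172.6221] [273.0557 190.8399] ((373.8243103027344, 172.43533325195312), (19.741710662841797, 24.940134048461914), 59.36813735961914)
0.85 [ 0.6879 -0.1815  0.1643] [373.6893 171.3853] [272.0663 190.1105] ((373.6585693359375, 171.2028045654297), (20.489046096801758, 25.008359909057617), 57.50701904296875)
0.9 [ 0.6901 -0.1809  0.1662] [373.5039 170.1077] [271.0362 189.4248] ((373.4718322753906, 169.9312744140625), (21.179500579833984, 25.075166702270508), 55.35947036743164)
```

Camera tilt comes out at about 0.79 rad and yaw 0.265, with the long objective at about (0.537, 0.1175). Next I move above it with the jaws opening across the rack.

```bash
python3 -m inch '[{"tx":-0.5,"ty":-0.3,"wz":0.6},{"tx":-1.2,"ty":-0.8,"wz":2},{"tx":-2,"ty":-1.3,"wz":3.5},{"tx":-2.8,"ty":-1.85,"wz":5},{"tx":-3.6,"ty":-2.4,"tz":0.1,"wz":6.5},{"tx":-4.4,"ty":-2.9,"tz":0.3,"wz":8},{"tx":-5.2,"ty":-3.4,"tz":0.5,"wz":9.5},{"tx":-6,"ty":-3.9,"tz":0.7,"wz":11},{"tx":-6.8,"ty":-4.5,"tz":0.9,"wz":12.5},{"tx":-7.6,"ty":-5,"tz":1,"wz":14},{"tx":-8.4,"ty":-5.5,"tz":1.1,"wz":15},{"tx":-9.1,"ty":-6,"tz":1.15,"wz":15.45},{"tx":-9.5,"ty":-6.25,"tz":1.15,"wz":15.45},{"tx":-9.74,"ty":-6.38,"tz":1.15,"wz":15.45},{"tx":-9.74,"ty":-6.38,"tz":1.15,"wz":15.45},{"tx":-9.74,"ty":-6.38,"tz":1.15,"wz":15.45},{"tx":-9.74,"ty":-6.38,"tz":1.15,"wz":15.45}]'
python3 - <<'E'
from h import *
from rig import readout
from scipy.spatial.transform import Rotation as R
s=readout.sense();q=s['tool_rot'];print(s['joint_positions'],s['eef_pos'],s['ft_force']);M=R.from_quat(q,scalar_first=True).as_matrix();print(M)
print('need units',M.T@(np.array([.537,.1175,s['eef_pos'][2]])-s['eef_pos'])/.05)
for n in C: cv2.imwrite(f'pics/{n}1.png',optics.camera(n))
a=cv2.imread('pics/side1.png')[200:420,180:420];b=cv2.imread('pics/top1.png')[150:370,140:380]
cv2.imwrite('pics/d1.png',cv2.resize(np.hstack([a,b]),None,fx=1.66,fy=2))
E
```

```text
[ 1.09492234e+00  1.58996823e-01  1.59810163e+00  5.12890353e-06
  1.38619255e+00 -2.10088489e-01] [0.15080847 0.55434492 0.24741161] [-0.4309114  -0.07200102  0.42642804]
[[-9.64886086e-01  2.62667526e-01 -7.82520934e-04]
 [ 2.62668446e-01  9.64884975e-01 -1.50733902e-03]
 [ 3.59113682e-04 -1.65995400e-03 -9.99998558e-01]]
need units [-9.74752415e+00 -6.40130254e+00  7.12540875e-03]invalid input at $[0]: expected keys tx, ty, tz, wx, wy, wz, hand
```

View pics/d1.png

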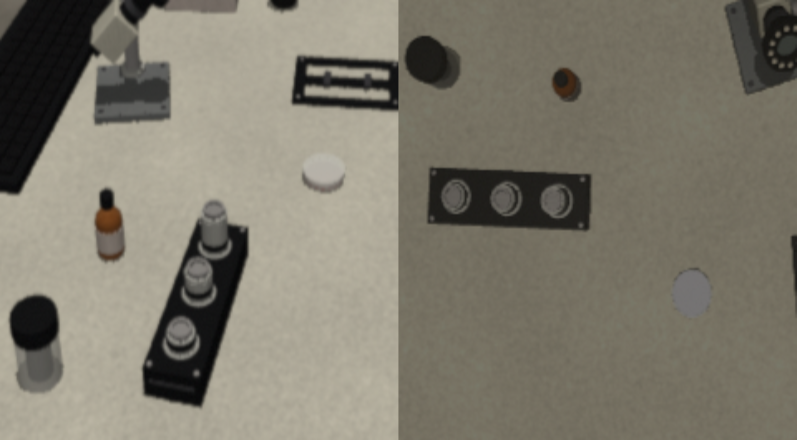

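The call was refused because every row needs all seven keys. The scene is unchanged, so I'm resending it with full rows.

```bash
python3 -m inch '[{"tx":-0.5,"ty":-0.3,"tz":0,"wx":0,"wy":0,"wz":0.7,"hand":85},{"tx":-1.2,"ty":-0.8,"tz":0,"wx":0,"wy":0,"wz":2,"hand":85},{"tx":-2,"ty":-1.3,"tz":0,"wx":0,"wy":0,"wz":3.5,"hand":85},{"tx":-2.8,"ty":-1.85,"tz":0,"wx":0,"wy":0,"wz":5,"hand":85},{"tx":-3.6,"ty":-2.4,"tz":0.1,"wx":0,"wy":0,"wz":6.5,"hand":85},{"tx":-4.4,"ty":-2.9,"tz":0.3,"wx":0,"wy":0,"wz":8,"hand":85},{"tx":-5.2,"ty":-3.4,"tz":0.5,"wx":0,"wy":0,"wz":9.5,"hand":85},{"tx":-6,"ty":-3.9,"tz":0.7,"wx":0,"wy":0,"wz":11,"hand":85},{"tx":-6.8,"ty":-4.5,"tz":0.9,"wx":0,"wy":0,"wz":12.5,"hand":85},{"tx":-7.6,"ty":-5,"tz":1,"wx":0,"wy":0,"wz":14,"hand":85},{"tx":-8.4,"ty":-5.5,"tz":1.1,"wx":0,"wy":0,"wz":15,"hand":85},{"tx":-9.1,"ty":-6,"tz":1.15,"wx":0,"wy":0,"wz":15.45,"hand":85},{"tx":-9.5,"ty":-6.25,"tz":1.15,"wx":0,"wy":0,"wz":15.45,"hand":85},{"tx":-9.75,"ty":-6.4,"tz":1.15,"wx":0,"wy":0,"wz":15.45,"hand":85},{"tx":-9.75,"ty":-6.4,"tz":1.15,"wx":0,"wy":0,"wz":15.45,"hand":85},{"tx":-9.75,"ty":-6.4,"tz":1.15,"wx":0,"wy":0,"wz":15.45,"hand":85},{"tx":-9.75,"ty":-6.4,"tz":1.15,"wx":0,"wy":0,"wz":15.45,"hand":85}]'
cat > st.py <<'E'
from h import *
from rig import readout
from scipy.spatial.transform import Rotation as R
import sys
np.set_printoptions(precision=4,suppress=True)
s=readout.sense();q=s['tool_rot'];M=R.from_quat(q,scalar_first=True).as_matrix()
print(s['time_s'],s['joint_positions'],s['eef_pos'],s['ft_force'],s['opening']);print(M)
def pics(k,ax,ay,bx,by,w=240,h=220):
    I={n:optics.camera(n) for n in C}
    for n in C: cv2.imwrite(f'pics/{n}{k}.png',I[n])
    z=np.hstack([I['side'][ay:ay+h,ax:ax+w],I['top'][by:by+h,bx:bx+w]])
    k2=790/(2*w)
    cv2.imwrite(f'pics/d{k}.png',np.clip(cv2.resize(z,None,fx=k2,fy=k2,interpolation=cv2.INTER_CUBIC)*1.3,0,255).astype('uint8'))
E
python3 - <<'E'
from st import *
print('need units',M.T@(np.array([.537,.1175,s['eef_pos'][2]])-s['eef_pos'])/.05)
pics(2,200,200,140,150)
E
```

```text
time_s: 1.9
eef_pos: [0.5365, 0.1192, 0.1907]
tool_rot: [-0.0, 0.722, 0.692, -0.0]
ft_force: [0.8, -0.2, -1.0]
opening: 0.085
1.9 [-0.0015  0.1441  1.73    0.0003  1.268   0.04  ] [0.5365 0.1192 0.1907] [ 0.7673 -0.1976 -0.9553] 0.08496198024275466
[[ 0.0417  0.9991 -0.0005]
 [ 0.9991 -0.0417  0.0003]
 [ 0.0003 -0.0005 -1.    ]]
need units [-0.033   0.0105 -0.    ]
```

View pics/d2.png

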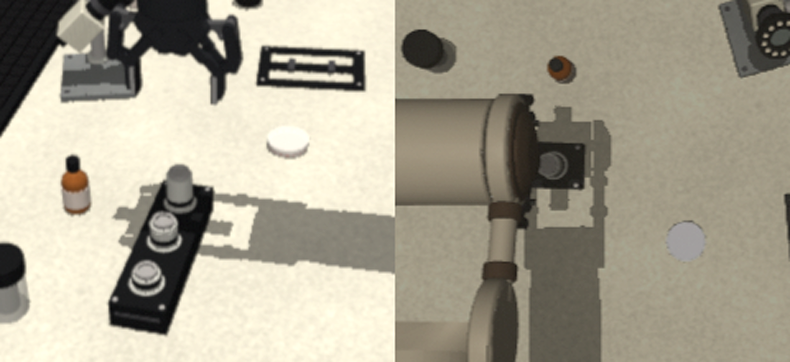

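The gripper is centred over the long objective with the jaws opening across the rack, clear of the bottle. Descending now, then closing.

```bash
python3 -m inch '[{"tx":-0.03,"ty":0.01,"tz":0.3,"wx":0,"wy":0,"wz":0,"hand":85},{"tx":-0.03,"ty":0.01,"tz":0.8,"wx":0,"wy":0,"wz":0,"hand":85},{"tx":-0.03,"ty":0.01,"tz":1.3,"wx":0,"wy":0,"wz":0,"hand":85},{"tx":-0.03,"ty":0.01,"tz":1.8,"wx":0,"wy":0,"wz":0,"hand":85},{"tx":-0.03,"ty":0.01,"tz":2.2,"wx":0,"wy":0,"wz":0,"hand":85},{"tx":-0.03,"ty":0.01,"tz":2.45,"wx":0,"wy":0,"wz":0,"hand":85},{"tx":-0.03,"ty":0.01,"tz":2.5,"wx":0,"wy":0,"wz":0,"hand":85},{"tx":-0.03,"ty":0.01,"tz":2.5,"wx":0,"wy":0,"wz":0,"hand":85},{"tx":-0.03,"ty":0.01,"tz":2.5,"wx":0,"wy":0,"wz":0,"hand":60},{"tx":-0.03,"ty":0.01,"tz":2.5,"wx":0,"wy":0,"wz":0,"hand":50},{"tx":-0.03,"ty":0.01,"tz":2.5,"wx":0,"wy":0,"wz":0,"hand":42},{"tx":-0.03,"ty":0.01,"tz":2.5,"wx":0,"wy":0,"wz":0,"hand":40},{"tx":-0.03,"ty":0.01,"tz":2.5,"wx":0,"wy":0,"wz":0,"hand":40},{"tx":-0.03,"ty":0.01,"tz":2.5,"wx":0,"wy":0,"wz":0,"hand":40}]'
python3 - <<'E'
from st import *
pics(3,200,200,140,150)
E
```

```text
time_s: 3.4
eef_pos: [0.5378, 0.1164, 0.0659]
tool_rot: [0.0, 0.722, 0.692, 0.0]
ft_force: [-0.5, -0.3, 0.0]
opening: 0.04
3.4 [-0.0064  0.3125  1.8054 -0.      1.0236  0.0369] [0.5378 0.1164 0.0659] [-0.4599 -0.2627  0.0482] 0.03997641877169861
[[ 0.0433  0.9991  0.0001]
 [ 0.9991 -0.0433 -0.    ]
 [ 0.      0.0001 -1.    ]]
```

View pics/d3.png

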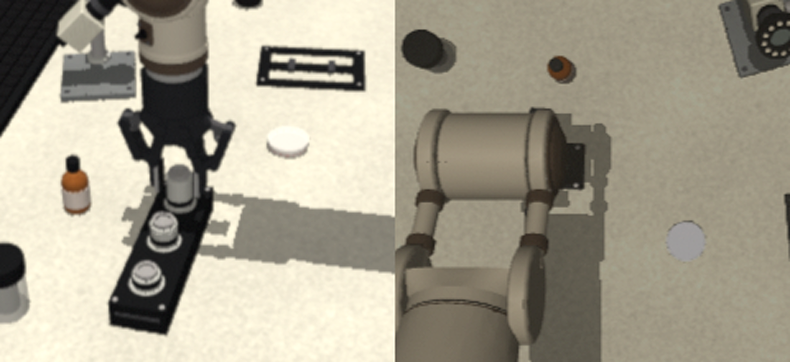

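The fingers straddle the long objective, so I close and check the opening.

```bash
python3 -m inch '[{"tx":0.01,"ty":0,"tz":0,"wx":0,"wy":0,"wz":0,"hand":34},{"tx":0.01,"ty":0,"tz":0,"wx":0,"wy":0,"wz":0,"hand":28},{"tx":0.01,"ty":0,"tz":0,"wx":0,"wy":0,"wz":0,"hand":20},{"tx":0.01,"ty":0,"tz":0,"wx":0,"wy":0,"wz":0,"hand":15},{"tx":0.01,"ty":0,"tz":0,"wx":0,"wy":0,"wz":0,"hand":15},{"tx":0.01,"ty":0,"tz":0,"wx":0,"wy":0,"wz":0,"hand":15}]'
```

```text
time_s: 4.1
eef_pos: [0.5379, 0.117, 0.066]
tool_rot: [-0.0, 0.722, 0.692, 0.0]
ft_force: [-2.3, 0.9, 3.9]
opening: 0.0299
```

```bash
python3 -m inch '[{"tx":0,"ty":0,"tz":-0.1,"wx":0,"wy":0,"wz":0,"hand":15},{"tx":0,"ty":0,"tz":-0.3,"wx":0,"wy":0,"wz":0,"hand":15},{"tx":0,"ty":0,"tz":-0.6,"wx":0,"wy":0,"wz":0,"hand":15},{"tx":0,"ty":0,"tz":-0.9,"wx":0,"wy":0,"wz":0,"hand":15},{"tx":0,"ty":0,"tz":-1.2,"wx":0,"wy":0,"wz":0,"hand":15},{"tx":0,"ty":0,"tz":-1.6,"wx":0,"wy":0,"wz":0,"hand":15},{"tx":0,"ty":0,"tz":-2,"wx":0,"wy":0,"wz":0,"hand":15},{"tx":0,"ty":0,"tz":-2.4,"wx":0,"wy":0,"wz":0,"hand":15},{"tx":0,"ty":0,"tz":-2.8,"wx":0,"wy":0,"wz":0,"hand":15},{"tx":0,"ty":0,"tz":-3.2,"wx":0,"wy":0,"wz":0,"hand":15},{"tx":0,"ty":0,"tz":-3.5,"wx":0,"wy":0,"wz":0,"hand":15},{"tx":0,"ty":0,"tz":-3.7,"wx":0,"wy":0,"wz":0,"hand":15},{"tx":0,"ty":0,"tz":-3.7,"wx":0,"wy":0,"wz":0,"hand":15},{"tx":0,"ty":0,"tz":-3.7,"wx":0,"wy":0,"wz":0,"hand":15}]'
python3 - <<'E'
from st import *
pics(4,200,160,140,130,240,260)
d=np.array([-np.cos(.79)*np.cos(.265),-np.cos(.79)*np.sin(.265),np.sin(.79)])
z=-d; yv=np.array([z[0],z[1],0]); yv=np.array([-z[2]*z[0],-z[2]*z[1],z[0]**2+z[1]**2]);yv/=np.linalg.norm(yv) # tool y: forward-up
G=np.c_[np.cross(yv,z),yv,z];print(G)
rv=R.from_matrix(M.T@G).as_rotvec(degrees=True)/5;print('turn units',rv,np.linalg.norm(rv))
p=np.array([.652,-.192,.197])+.056*d
print('goal',p,'units',M.T@(p-s['eef_pos'])/.05)
E
```

```text
time_s: 5.5
eef_pos: [0.5375, 0.1169, 0.2502]
tool_rot: [-0.0, 0.722, 0.692, -0.0]
ft_force: [0.2, 0.2, -2.4]
opening: 0.0296
5.5 [-0.0055  0.0934  1.6644 -0.      1.3847  0.0378] [0.5375 0.1169 0.2502] [ 0.189   0.2198 -2.4401] 0.02956557169290728
[[ 0.0433  0.9991 -0.0009]
 [ 0.9991 -0.0433 -0.    ]
 [-0.0001 -0.0009 -1.    ]]
[[-0.2619  0.6856  0.6793]
 [ 0.9651  0.186   0.1843]
 [ 0.      0.7038 -0.7104]]
turn units [-8.8856  1.378  -3.3513] 9.596019544890467
goal [ 0.614  -0.2023  0.2368] units [-6.3131  1.8041  0.2679]
```

View pics/d4.png

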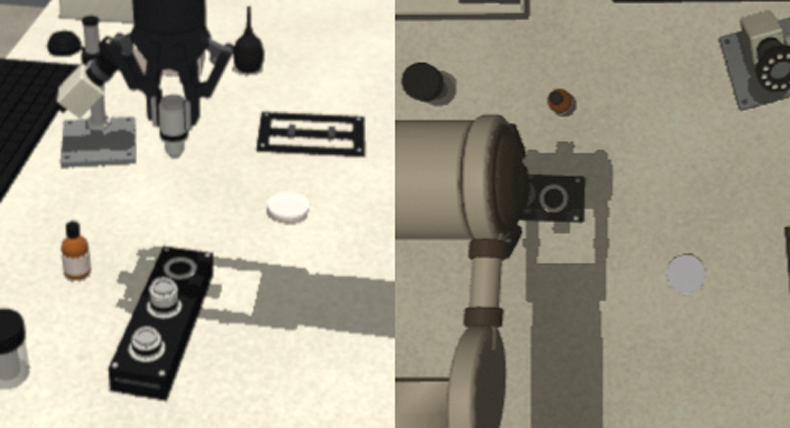

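The objective is held above the rack and its seat is empty. Now I turn it while moving to a standoff point on the viewing axis, lens about 110 mm from the ring.

```bash
python3 -m inch '[{"tx":-0.15,"ty":0,"tz":-0.05,"wx":-0.2,"wy":0.03,"wz":-0.08,"hand":15},{"tx":-0.5,"ty":0.05,"tz":-0.1,"wx":-0.6,"wy":0.1,"wz":-0.25,"hand":15},{"tx":-0.9,"ty":0.1,"tz":-0.2,"wx":-1.1,"wy":0.17,"wz":-0.42,"hand":15},{"tx":-1.3,"ty":0.15,"tz":-0.25,"wx":-1.65,"wy":0.26,"wz":-0.63,"hand":15},{"tx":-1.7,"ty":0.2,"tz":-0.3,"wx":-2.2,"wy":0.34,"wz":-0.84,"hand":15},{"tx":-2.1,"ty":0.25,"tz":-0.35,"wx":-2.75,"wy":0.43,"wz":-1.05,"hand":15},{"tx":-2.5,"ty":0.3,"tz":-0.4,"wx":-3.3,"wy":0.51,"wz":-1.25,"hand":15},{"tx":-2.9,"ty":0.35,"tz":-0.45,"wx":-3.85,"wy":0.6,"wz":-1.45,"hand":15},{"tx":-3.3,"ty":0.4,"tz":-0.5,"wx":-4.4,"wy":0.68,"wz":-1.66,"hand":15},{"tx":-3.7,"ty":0.45,"tz":-0.55,"wx":-4.95,"wy":0.77,"wz":-1.87,"hand":15},{"tx":-4.1,"ty":0.5,"tz":-0.58,"wx":-5.5,"wy":0.85,"wz":-2.08,"hand":15}]'
python3 - <<'E'
from st import *
E
```

```text
time_s: 6.7
eef_pos: [0.5533, -0.0901, 0.2796]
tool_rot: [0.147, 0.636, 0.734, 0.191]
ft_force: [-0.2, 0.1, -1.5]
opening: 0.0295
6.7 [-0.5488 -0.2131  1.9651  0.3756  1.0519 -0.8238] [ 0.5533 -0.0901  0.2796] [-0.1841  0.0854 -1.5122] 0.029511495497421124
[[-0.149   0.8763  0.4581]
 [ 0.9885  0.1193  0.0933]
 [ 0.0271  0.4667 -0.884 ]]
```

```bash
cat > goal.py <<'E'
from st import *
def goal(dist,zt=.054,L=np.array([.686,-.1828,.1616]),tilt=.79,yaw=.265):
    d=np.array([-np.cos(tilt)*np.cos(yaw),-np.cos(tilt)*np.sin(yaw),np.sin(tilt)])
    z=-d;yv=np.array([-z[2]*z[0],-z[2]*z[1],z[0]**2+z[1]**2]);yv/=np.linalg.norm(yv)
    G=np.c_[np.cross(yv,z),yv,z];p=L+(dist+zt)*d
    print('shift',M.T@(p-s['eef_pos'])/.05,'turn',R.from_matrix(M.T@G).as_rotvec(degrees=True)/5)
E
python3 -c "
from goal import *
goal(.11)"
```

```text
6.7 [-0.5488 -0.2131  1.9651  0.3756  1.0519 -0.8238] [ 0.5533 -0.0901  0.2796] [-0.1841  0.0854 -1.5122] 0.029511495497421124
[[-0.149   0.8763  0.4581]
 [ 0.9885  0.1193  0.0933]
 [ 0.0271  0.4667 -0.884 ]]
shift [-2.4939  0.0656 -0.0086] turn [-3.3589  0.5346 -1.2534]
```

```bash
python3 -m inch '[{"tx":-0.2,"ty":0,"tz":0,"wx":-0.3,"wy":0.05,"wz":-0.1,"hand":15},{"tx":-0.5,"ty":0,"tz":0,"wx":-0.7,"wy":0.1,"wz":-0.25,"hand":15},{"tx":-0.8,"ty":0,"tz":0,"wx":-1.1,"wy":0.18,"wz":-0.4,"hand":15},{"tx":-1.2,"ty":0.02,"tz":0,"wx":-1.6,"wy":0.26,"wz":-0.6,"hand":15},{"tx":-1.6,"ty":0.04,"tz":0,"wx":-2.1,"wy":0.34,"wz":-0.8,"hand":15},{"tx":-1.9,"ty":0.05,"tz":0,"wx":-2.6,"wy":0.42,"wz":-1,"hand":15},{"tx":-2.2,"ty":0.06,"tz":0,"wx":-3,"wy":0.48,"wz":-1.15,"hand":15},{"tx":-2.4,"ty":0.06,"tz":0,"wx":-3.25,"wy":0.52,"wz":-1.22,"hand":15},{"tx":-2.5,"ty":0.06,"tz":0,"wx":-3.36,"wy":0.53,"wz":-1.25,"hand":15},{"tx":-2.5,"ty":0.06,"tz":0,"wx":-3.36,"wy":0.53,"wz":-1.25,"hand":15},{"tx":-2.5,"ty":0.06,"tz":0,"wx":-3.36,"wy":0.53,"wz":-1.25,"hand":15}]'
python3 - <<'E'
from goal import *
goal(.05)
pics(5,190,100,300,60,160,160)
E
```

```text
time_s: 7.8
eef_pos: [0.5749, -0.2118, 0.2775]
tool_rot: [0.23, 0.563, 0.734, 0.302]
ft_force: [0.2, -0.6, -2.2]
opening: 0.0294
7.8 [-0.8717 -0.09    1.9616  0.822   1.0555 -1.4797] [ 0.5749 -0.2118  0.2775] [ 0.1902 -0.616  -2.1996] 0.029422491011267985
[[-0.261   0.6873  0.6779]
 [ 0.9653  0.1849  0.1842]
 [ 0.0013  0.7024 -0.7117]]
shift [-0.0217  0.0018  1.1833] turn [-0.0226 -0.0029 -0.0179]
```

View pics/d5.png

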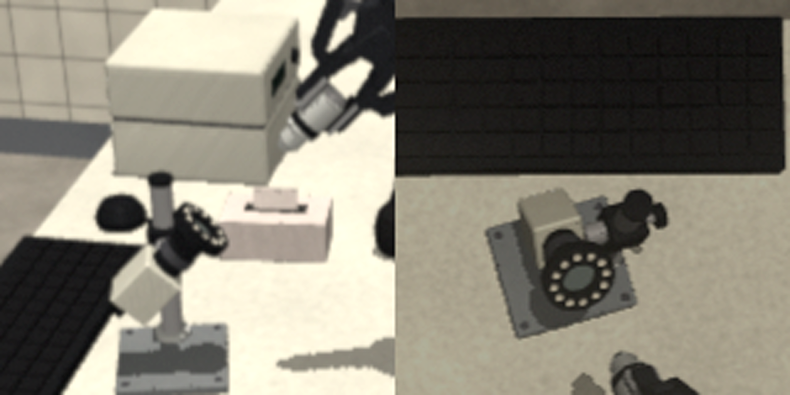

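The objective points down the viewing axis at the ring in both views: side lens tip near (307,159) and ring near (271,191). I'll advance along the axis to 50 mm, slowly.

```bash
python3 -m inch '[{"tx":0,"ty":0,"tz":0.08,"wx":0,"wy":0,"wz":0,"hand":15},{"tx":0,"ty":0,"tz":0.2,"wx":0,"wy":0,"wz":0,"hand":15},{"tx":-0.01,"ty":0,"tz":0.35,"wx":0,"wy":0,"wz":0,"hand":15},{"tx":-0.02,"ty":0,"tz":0.5,"wx":0,"wy":0,"wz":0,"hand":15},{"tx":-0.02,"ty":0,"tz":0.65,"wx":0,"wy":0,"wz":0,"hand":15},{"tx":-0.02,"ty":0,"tz":0.8,"wx":0,"wy":0,"wz":0,"hand":15},{"tx":-0.02,"ty":0,"tz":0.95,"wx":0,"wy":0,"wz":0,"hand":15},{"tx":-0.02,"ty":0,"tz":1.08,"wx":0,"wy":0,"wz":0,"hand":15},{"tx":-0.02,"ty":0,"tz":1.15,"wx":0,"wy":0,"wz":0,"hand":15},{"tx":-0.02,"ty":0,"tz":1.18,"wx":0,"wy":0,"wz":0,"hand":15},{"tx":-0.02,"ty":0,"tz":1.18,"wx":0,"wy":0,"wz":0,"hand":15},{"tx":-0.02,"ty":0,"tz":1.18,"wx":0,"wy":0,"wz":0,"hand":15}]'
python3 - <<'E'
from goal import *
goal(.05)
pics(6,240,140,335,125,80,80)
E
```

```text
time_s: 9.1
eef_pos: [0.6154, -0.2024, 0.236]
tool_rot: [0.231, 0.563, 0.734, 0.302]
ft_force: [0.2, -0.1, -1.5]
opening: 0.0292
9.1 [-0.7933  0.0389  1.9238  0.8619  0.9391 -1.5026] [ 0.6154 -0.2024  0.236 ] [ 0.1899 -0.0552 -1.5366] 0.029188878333052976
[[-0.2606  0.6867  0.6786]
 [ 0.9654  0.1847  0.1838]
 [ 0.0009  0.7031 -0.7111]]
shift [ 0.0092 -0.0063  0.0079] turn [-0.0122  0.004  -0.018 ]
```

View pics/d6.png

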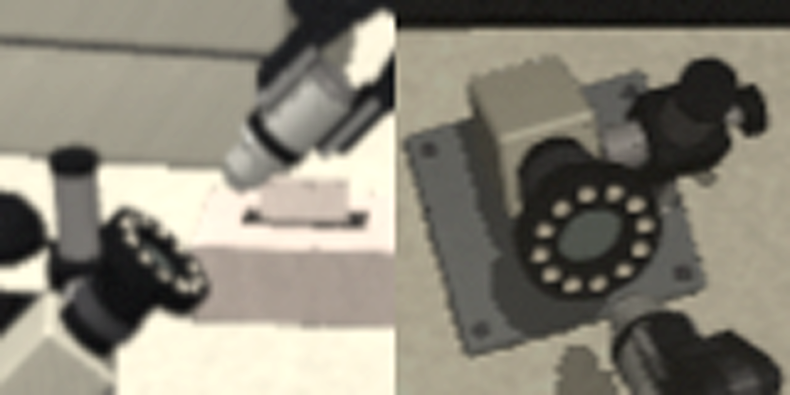

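Run:
```python
from goal import *
X,e=tri((287.6,174.4),(382.5,186.3));print('lens tri',X,e)
T=s['eef_pos']+.054*M[:,2];print('expected',T,proj('side',T),proj('top',T))
L=np.array([.686,-.1828,.1616]);d=-M[:,2]
for n,Y in(('tri',X),('exp',T)):
    v=Y-L;print(n,'dist',v@d,'lateral',v@M[:,0],v@M[:,1])
a=cv2.imread('pics/side6.png')[160:200,265:315];b=cv2.imread('pics/top6.png')[165:205,360:410]
cv2.imwrite('pics/e6.png',np.clip(cv2.resize(np.hstack([a,b]),None,fx=8,fy=8,interpolation=cv2.INTER_CUBIC)*1.4,0,255).astype('uint8'))
```

```text
9.2 [-0.7933  0.0387  1.9239  0.8618  0.9391 -1.5026] [ 0.6154 -0.2025  0.2361] [-0.0103 -0.1767 -2.2289] 0.029315200652301823
[[-0.2606  0.6866  0.6787]
 [ 0.9654  0.1848  0.1837]
 [ 0.0007  0.7031 -0.7111]]
lens tri [ 0.6517 -0.1928  0.2018] 0.00021342703659069876
expected [ 0.6521 -0.1925  0.1977] [287.5474 176.0676] [382.0377 186.4065]
tri dist 0.05369792954101096 lateral -0.0006467775334409537 0.002832106947876623
exp dist 0.05046864381170871 lateral -0.000528911581266836 0.00024361435932590414
```

View pics/e6.png

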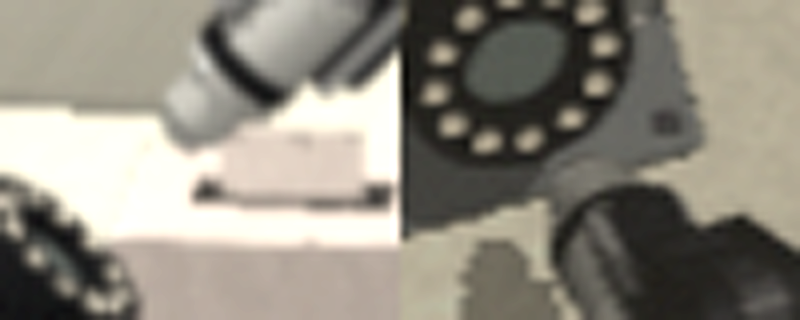

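Run:
```python
from goal import *
T=s['eef_pos']+.054*M[:,2];A=T-.032*M[:,2]
for n,f in(('side',(240,72)),): print('expected ring px',proj(n,A),'seen',265+240.5/8-.5,160+72.5/8-.5)
print(s['joint_velocities'])
a=cv2.imread('pics/top0.png');b=cv2.imread('pics/top6.png')
df=cv2.absdiff(a,b).max(2)
for n,(x,y) in dict(dish=(317,296),frame=(403,300),blower=(490,244),tissue=(482,184),can=(157,180),bottle=(241,191),mid=(205,249),short=(175,248),ring=(372,165)).items():
    print(n,(df[y-14:y+14,x-14:x+14]>40).mean())
```

```text
9.2 [-0.7933  0.0387  1.9239  0.8618  0.9391 -1.5026] [ 0.6154 -0.2025  0.2361] [-0.0103 -0.1767 -2.2289] 0.029315200652301823
[[-0.2606  0.6866  0.6787]
 [ 0.9654  0.1848  0.1837]
 [ 0.0007  0.7031 -0.7111]]
expected ring px [296.9552 166.5353] seen 294.5625 168.5625
[-0.0006  0.0004  0.0001 -0.0008 -0.0006  0.0013]
dish 0.0
frame 0.12627551020408162
blower 0.0
tissue 0.0
can 0.0
bottle 0.0
mid 0.0
short 0.0
ring 0.0
```

View pics/top6.png

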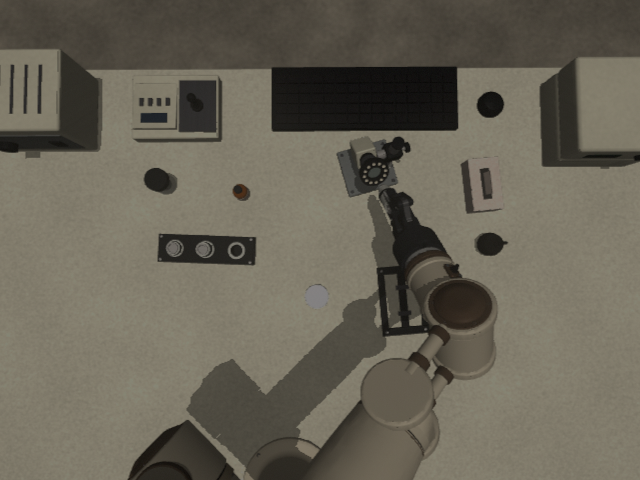

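Bystanders, neighbours and ring light are unmoved in the top view; the change at the frame is just the arm in front of it. One thing left to check is the objective's apparent axis in the side view, about 5° off by eye.

Run:
```python
from goal import *
a=cv2.imread('pics/side6.png')[135:195,275:345]
a=cv2.resize(a,None,fx=11,fy=9.9999,interpolation=cv2.INTER_CUBIC) if 0 else cv2.resize(a,None,fx=10,fy=10,interpolation=cv2.INTER_CUBIC)
a=np.clip(a*1.4,0,255).astype('uint8')
T=s['eef_pos']+.054*M[:,2]
def px(X): return tuple(np.round((proj('side',X)-[275,135]+.5)*10-.5).astype(int).tolist())
cv2.line(a,px(T),px(T-.072*M[:,2]),(0,0,255),1)
v=C['side']['R'][2]; 
z=M[:,2];w=np.cross(z,v);w/=np.linalg.norm(w)
for sg in(-1,1): cv2.line(a,px(T-.024*z+sg*.0155*w),px(T-.066*z+sg*.0155*w),(0,255,0),1)
cv2.imwrite('pics/f6.png',a)
```

```text
9.2 [-0.7933  0.0387  1.9239  0.8618  0.9391 -1.5026] [ 0.6154 -0.2025  0.2361] [-0.0103 -0.1767 -2.2289] 0.029315200652301823
[[-0.2606  0.6866  0.6787]
 [ 0.9654  0.1848  0.1837]
 [ 0.0007  0.7031 -0.7111]]
```

View pics/f6.png

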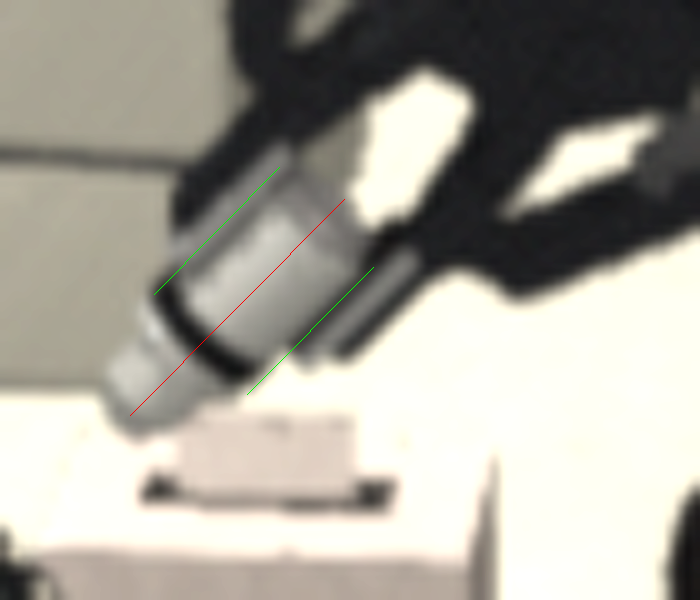

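The barrel edges and finger pads run parallel to the predicted axis, with only a 1–2 px offset, which is within calibration error. Handing in.

```bash
python3 -c "
from rig import ticket
print(ticket.job_done())"
```

```text
the job is handed in; nothing more can be done
None
```

I drew the long objective out of its seat at the right-hand end of the rack (as seen in the top view). I turned it to face the tilted camera (tilt about 0.79 rad, yaw about 0.265 rad) and moved it in along the viewing axis. I handed the job in at about 9 s with it still held there; no verdict was reported.

- **Position:** from the tool pose, the front lens is about 50 mm from the ring light and within 1 mm of the axis. Measuring the lens in the two pictures gave 54 mm and about 3 mm off-axis instead. Both are within tolerance and the difference is about the calibration error.
- **Height and grip:** the lens is about 0.2 m above the bench. The fingers stopped at 29 mm on the 31 mm barrel, and the arm's joints were still.
- **Alignment:** a rough look at the knurled ring in the side view suggested about 5° of tilt. Drawing the expected axis over the same picture showed the barrel and pads parallel to it, offset only 1–2 px.
- **Surroundings:** comparing top views from the start and end showed no change at the camera ring, the other two objectives, the bottle, can, dish, blower or tissue box. The stage frame showed a difference, which I put down to the arm covering part of it.
- **Refused call:** my first move was refused because its rows lacked some keys; nothing moved, and I resent it in full.

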